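# Unhook the loudspeaker units onto the console's drop-front flap

### The job

Pull both red-gripped supports of the console fully out and only then lower the flap until it lies level on them. Then take every loudspeaker unit off its safety hook, pushing the sprung keeper back with the unit's own handle bar before lifting it, and stand all units upright side by side wholly on the flap, let go. Leave the tools and the battery on the table alone.

Things in the scene. Friction and masses are not known exactly. Their poses are not given: they have to be found in the camera images.
- flap_hinge (a point): Middle of the flap's hinge line, 50 mm above the table, on the console (aluminium desk unit, 300 mm wide, left or right of the hook rack). x points away from the robot into the console, y along the hinge to the left, z up. Behind the hinge the console is open at the top for 115 mm (side walls there only 63 mm high); from x = 115 to 220 mm lies its top panel, 178 mm high.
- flap_edge (a point): Middle of the flap's free edge. The wooden flap is 280 mm wide, 140 mm from hinge to free edge, 14 mm thick (hinge line at mid-thickness). Closed, it leans back, this edge 41 mm behind the hinge line and 184 mm above the table. Closed fingers can go down behind this edge from above and push it over.
- flap (a joint): Flap angle: 0 = closed, leaning back 0.30 rad beyond upright; grows as the free edge swings towards the robot and down; 1.87 rad = level. The hinge is stiff: the flap stays where left and takes about 4 to 6 N near the edge to start it from closed, less on the way down; it will sag past level under load without its supports.
- flap_mid (a point): Centre of the flap's inner face, the upper one when the flap is down (then 57 mm above the table and 70 mm from the hinge). Its x is the face's outward normal (up when level), y along the hinge, z from hinge to free edge; the face measures 280 mm (y) by 140 mm (z).
- support_l (a joint): How far the left (+y) flap support is pulled out (m): 0 = pushed in, 0.093 = fully out, to its stop; slides straight towards the robot (console -x) with about 2.5 N of friction.
- support_l_grip (a point): Middle of the upright red grip at the front end of the left (+y) support, 69 mm above the table, with the console's axes; 16 mm wide (y), 14 mm deep (x), 48 mm tall, top 91 mm above the table. Pushed in, it stands 65 mm in front of the hinge line. The supports lie 100 mm left and right of the flap's middle.
- support_r (a joint): How far the right (-y) flap support is pulled out (m): 0 = pushed in, 0.093 = fully out, to its stop; slides straight towards the robot (console -x) with about 2.5 N of friction.
- support_r_grip (a point): Middle of the upright red grip at the front end of the right (-y) support, 69 mm above the table, with the console's axes; 16 mm wide (y), 14 mm deep (x), 48 mm tall, top 91 mm above the table. Pushed in, it stands 65 mm in front of the hinge line. The supports lie 100 mm left and right of the flap's middle.
- hook_a (a point): Left (+y) yellow hook of the rack: the point where the bar of a hung handle lies, 150 mm above the table; x away from the robot along the hook, y left, z up. All hooks: 14 mm wide (y); a level arm, its top 4.5 mm and underside 14.5 mm below this point, from the post (front at x = +70 mm, no higher than the arm) to a front wall (x = -14 to -6 mm).
- keeper_a (a joint): Angle of the sprung steel keeper of hook_a: 0 = closed, standing 6.5 mm behind (+x of) the hook point; the bar pushes it back to +x about a pivot 22 mm below the hook point (about 0.6 rad at an 18 mm push, at most 1.0) against 4 to 7 N; it springs shut by itself. 24 mm wide, between the handle's legs; lowest part 26 mm below the hook point.
- unit_a_mid (a point): Loudspeaker unit, blue body, 0.3-0.5 kg, hung on hook_a at the start (or absent). Point on its centre line, 60 mm above its underside; z up, y along the handle bar, black grille on -x. Body 60 (x) x 76 (y) x 52 mm tall. Fixed bail handle: two legs 16 mm wide (x), 50 mm apart outside, 42 inside (hold across the outsides), up to 119 mm; 9 mm round bar joins them, axis 54.5 mm above this point.
- hook_b (a point): Middle yellow hook of the rack: the point where the bar of a hung handle lies, 150 mm above the table; x away from the robot along the hook, y left, z up. The front wall of each hook curls back over the bar as a nose: x = -14 to +4 mm, 12 to 18 mm above this point. So a bar lifts only 7 mm: it must first go 10 mm or more (best 16 to 20) to +x, against the keeper, best raised 3 mm so as not to drag.
- keeper_b (a joint): Angle of the sprung steel keeper of hook_b: 0 = closed, standing 6.5 mm behind (+x of) the hook point; the bar pushes it back to +x about a pivot 22 mm below the hook point (about 0.6 rad at an 18 mm push, at most 1.0) against 4 to 7 N; it springs shut by itself. 24 mm wide, between the handle's legs; lowest part 26 mm below the hook point.
- unit_b_mid (a point): Loudspeaker unit, green body, 0.3-0.5 kg, hung on hook_b at the start (or absent). Point on its centre line, 60 mm above its underside; z up, y along the handle bar, black grille on -x. Body 60 (x) x 76 (y) x 52 mm tall. Fixed bail handle: two legs 16 mm wide (x), 50 mm apart outside, 42 inside (hold across the outsides), up to 119 mm; 9 mm round bar joins them, axis 54.5 mm above this point.
- hook_c (a point): Right (-y) yellow hook of the rack: the point where the bar of a hung handle lies, 150 mm above the table; x away from the robot along the hook, y left, z up. Once above the nose (bar raised 24 mm or more, 30 mm is best; at 36 mm the unit's body strikes the keeper from below) a unit can be drawn off to -x over the front wall. The hooks stand 110 mm apart.
- keeper_c (a joint): Angle of the sprung steel keeper of hook_c: 0 = closed, standing 6.5 mm behind (+x of) the hook point; the bar pushes it back to +x about a pivot 22 mm below the hook point (about 0.6 rad at an 18 mm push, at most 1.0) against 4 to 7 N; it springs shut by itself. 24 mm wide, between the handle's legs; lowest part 26 mm below the hook point.
- unit_c_mid (a point): Loudspeaker unit, orange body, 0.3-0.5 kg, hung on hook_c at the start (or absent). Point on its centre line, 60 mm above its underside; z up, y along the handle bar, black grille on -x. Body 60 (x) x 76 (y) x 52 mm tall. Fixed bail handle: two legs 16 mm wide (x), 50 mm apart outside, 42 inside (hold across the outsides), up to 119 mm; 9 mm round bar joins them, axis 54.5 mm above this point.
- pliers: Combination pliers, about 160 mm long, red and yellow handles, lying on the table to the left: leave alone. Origin at its middle, underside.
- battery: Drill battery, black and red, 110 x 75 x 63 mm, on the table to the side: leave alone. Origin at the centre of its underside.
- screwdriver: Screwdriver lying on the table to the side: leave alone.
There are look-alikes about, which are no part of the job. There is more than one size of the part that bears unit_c_mid; the job needs the largest.

How it is judged:
By the outcome, as a careful person would: the job done as asked, in the order asked, and still so for the second after the job is handed in, with the robot touching nothing.
Of unit_a, unit_b, unit_c only 2 to 3 are there at a start; the rules pass over those that are not, and their reading is None.
At some moment in a run one of unit_a, unit_b, unit_c may be knocked a few centimetres aside while the robot is not near it.
Once in a run the grip may slacken for a moment while it holds something.
It also fails if it takes over 210 s, if anything falls off the work surface, if the arm or the gripper's body presses on something with over 40 N, if the wrist force passes 120 N, or if a joint passes its speed limit or range.

### The arm

A 6-joint arm with a two-finger parallel gripper is mounted at the origin on the work surface. World frame = base frame: x ahead of the robot, y to its left, z up, the work surface at z = 0. Lengths are in mm, angles in rad, forces in N, time in s.
With the tool pointing down it reaches from about 275 to 1000 mm from the base axis. Payload 8.4 kg.
Tool frame: the origin (TCP) lies between the finger pads; the fingertips stand r.finger_overhang ahead of it and the grasp point (between the pads) is the TCP (r.finger_overhang is the distance from the TCP to the fingertips, in mm); z points along the fingers, y is the line along which they close (so a half turn about z gives the same grasp; the last joint's range is limited). The gripper opens to 85 mm and grips with 20 to 120 N. Pads are 22 mm wide; open, the fingers measure 114 mm over their backs; the gripper's body (76 mm by 85 mm) begins 54 mm behind the grasp point. The pads swing forward as they close: fully open they stand 13 mm farther back than shut.
Start: joints at [1.144, 0.353, 1.633, -0, 1.155, -0.002], TCP at [257.586, 569.454, 250.281] pointing down, gripper open.
Joint ranges: [-2.63, 2.63], [-0.92, 2.1], [0.06, 2.66], [-1.3, 4.44], [0, 2.69], [-3.02, 3.02]. Speed limits (rad/s): [2.22, 2.22, 2.79, 3.14, 3.14, 3.14].

### API

Orientations are given as [roll, pitch, yaw] about the fixed x, y, z axes, in that order (R = Rz(yaw) Ry(pitch) Rx(roll)).
In Python, from rig import r, cams, sign_off gives the robot as it stands.
- The arm moves only by the shell command python3 -m crank 'ROWS' [FORCE]. ROWS is JSON, a list of rows, each a list of 7 numbers: the shift along the tool's x, y, z in m, then the turn, a rotation vector about the tool's x, y, z in rad, then the closure, from 0 (fully open) to 1 (shut). In form: [[dx, dy, dz, ax, ay, az, gripper], ...]. A call has 1 to 5 rows; each row is the pose to reach, as a shift and turn from the pose commanded when the call began, along the tool's axes at that moment; what a row does not reach only later rows make up. A row lasts 1/10 s, in which the tool goes at most 50 mm and 8.59 degrees, less where a joint would pass 70% of its speed; a pose out of reach is approached as far as the arm can. A call with a gripper value outside its range is refused whole. The fingers move at their own pace and stop on an object; FORCE is the grip in N (left out, the last holds). Time passes only in rows, so rows that repeat a pose let the fingers close. It gives the time, the measured TCP pose, the force, the opening and the grip force at its end, in the units of the state.
- r.sense(): the state, without advancing time (a new reading comes with each control period).
- cams.grab_frame(name): name is "scene" or "top"; returns a dict with "image" (480x640x3 uint8, red, green, blue), "fx", "fy", "cx", "cy" (pixels), "position" and "orientation" of the camera in the world. Camera axes: x right, y down, z forward; pixel columns grow to the right and rows downward; lengths in mm; the calibration is good to about 2 mm. A picture is of the moment at which its call begins. There is no depth.
- sign_off(): hands the job in; it is judged then, once.
The state is a dict: "clock": time; "qpos": joint angles; "qvel": joint speeds; "joint_efforts": joint torques, N m; "eef_pos": TCP position; "tcp_rot": TCP orientation; "contact_force": force on the tool from outside, world axes, zero at the start; "wrist_torque": the same for the moment, N m; "opening": opening from 0.0 (shut) to 1.0 (fully open); "grasp_force": force on a finger pad.
Only numpy, scipy, OpenCV 4.12 (cv2) and the standard library are available. Lean on these libraries where they do the work, as an engineer would, in place of code of your own. Each camera call takes 0.05 s, during which the arm holds its last target. There are 200 camera calls.

## Working session

There is one attempt and no reset: what is moved stays moved. The work goes in short steps, Python scripts to look and compute and a shell command to move; the robot and the scene stay as the last step left them, time stands still between calls to the robot, and variables do not carry over. Pictures are saved under pics/ and viewed, at most 14 in all, crops included, and the job is handed in when it is done.

```bash
mkdir -p pics; ls; cat > h.py <<'E'
import numpy as np, cv2
from scipy.spatial.transform import Rotation as R
from rig import r, cams
def grab(n, f=None):
    d=cams.grab_frame(n)
    if f: cv2.imwrite(f, d["image"][:,:,::-1])
    return d
def rot(o):
    o=np.array(o,float)
    if o.shape==(3,3): return o
    return R.from_euler('xyz',o).as_matrix() if o.size==3 else R.from_quat(o).as_matrix()
def atz(d,u,v,z):
    ray=rot(d["orientation"])@np.array([(u-d["cx"])/d["fx"],(v-d["cy"])/d["fy"],1]); p=np.array(d["position"],float)
    return p+ray*(z-p[2])/ray[2]
def proj(d,P):
    q=rot(d["orientation"]).T@(np.array(P,float)-np.array(d["position"]))
    return np.array([d["cx"]+d["fx"]*q[0]/q[2], d["cy"]+d["fy"]*q[1]/q[2]])
def crop(d,u0,v0,u1,v1,s,f):
    cv2.imwrite(f,cv2.resize(d["image"][v0:v1,u0:u1,::-1],None,fx=s,fy=s,interpolation=cv2.INTER_CUBIC))
def tool(target, yaw=None):
    "shift in tool axes (m) from present pose to world target mm"
    s=r.sense(); M=rot(s["tcp_rot"]); return np.round(M.T@(np.array(target)-np.array(s["eef_pos"]))/1000,4)
E
python3 - <<'E'
from h import *
for n in("scene","top"):
    d=grab(n,f"pics/{n}0.png"); print({k:v for k,v in d.items() if k!="image"})
s=r.sense(); print(s, r.finger_overhang); print(rot(s["tcp_rot"]).round(3))
E
```

```text
pics
{'fx': 441.11730793049094, 'fy': 441.11730793049094, 'cx': 317.65909792058244, 'cy': 238.6468931849544, 'position': array([1354.70135537,  501.07884613,  896.86550267]), 'orientation': array([-2.23202619,  0.01989587,  2.08604292])}
{'fx': 588.4771372068777, 'fy': 588.4771372068777, 'cx': 317.87276904481934, 'cy': 245.28668476260066, 'position': array([ 319.43691492,    5.09091044, 1556.86500286]), 'orientation': array([-3.01935121e+00,  2.21848644e-03, -1.54594852e+00])}
{'clock': 0.1, 'qpos': array([ 1.14363409e+00,  3.53575742e-01,  1.63407607e+00,  6.44942379e-06,
        1.15520780e+00, -2.41526349e-03]), 'qvel': array([ 0.00041789, -0.0013053 , -0.00249701, -0.00141469,  0.00029222,
        0.0011071 ]), 'joint_efforts': array([ 1.29634373e-03, -6.06363630e+01, -3.42819428e+01,  2.15653326e-04,
        3.74945361e-03,  4.20210085e-06]), 'eef_pos': array([257.39119328, 569.0830251 , 249.63173218]), 'tcp_rot': array([-3.14032572e+00, -8.95714568e-06,  2.71684307e+00]), 'contact_force': array([ 0.74429958,  0.31008521, -0.1385964 ]), 'wrist_torque': array([-0.00919633,  0.0054898 , -0.02036603]), 'grasp_force': 0.0, 'opening': 1.000102031163753} 19.0
[[-0.911  0.412 -0.001]
 [ 0.412  0.911 -0.001]
 [ 0.    -0.001 -1.   ]]
```

View pics/scene0.png

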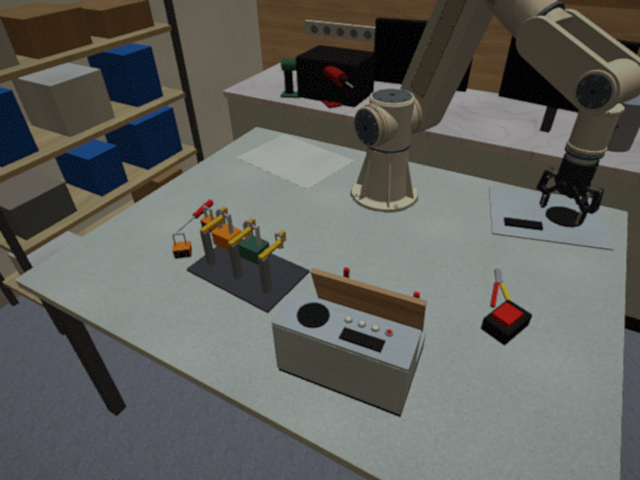

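View pics/top0.png

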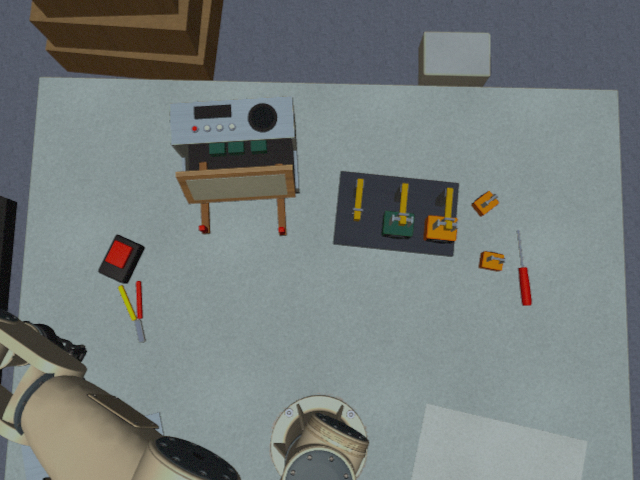

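The top view shows the console at upper left, with red grips near (203,229) and (282,230). The rack's hooks are at (358,198), (404,203) and (449,208), and hook_a is empty. The green unit hangs at (398,225). There are three orange candidates: (441,228) on hook_c, plus (485,204) and (492,261) loose on the table. The one at (441,228) is the largest and hangs on hook_c, so it is unit_c. I'll confirm that in an enlarged crop.

```bash
python3 - <<'E'
from h import *
d=grab("top"); crop(d,325,160,525,310,4,"pics/t_rack.png"); crop(d,160,90,310,240,4,"pics/t_con.png")
for uv,z in(((203,229),91),((282,230),91),((398,225),160),((441,228),160)): print(uv,atz(d,*uv,z).round(1))
E
```

```text
(203, 229) [533.6 303.2  91. ]
(282, 230) [535.9 104.1  91. ]
(398, 225) [ 544.7 -178.7  160. ]
(441, 228) [ 539.9 -281.8  160. ]
```

View pics/t_rack.png

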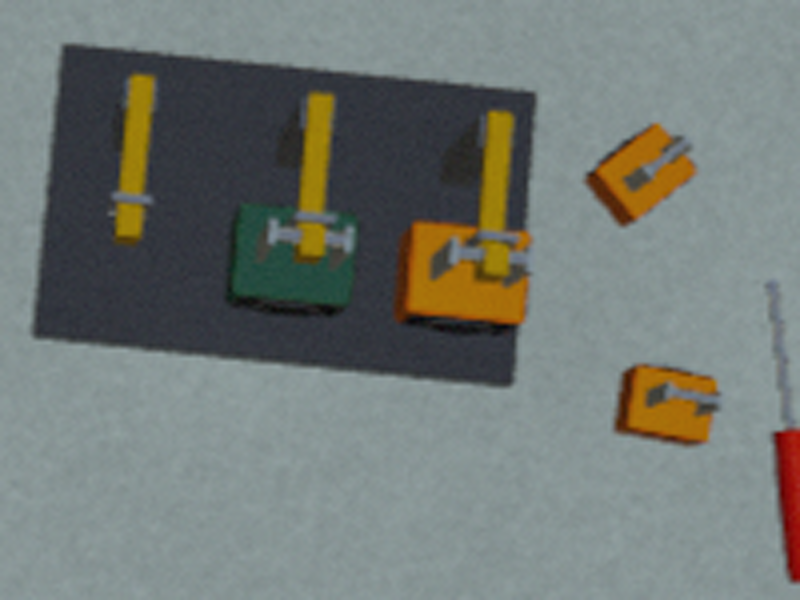

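View pics/t_con.png

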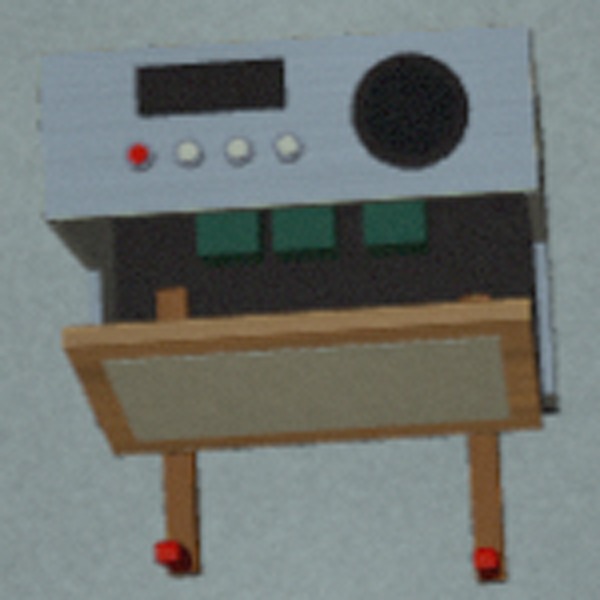

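The crops confirm it: unit_c is the big orange unit on hook_c. Its bar ends are at crop (455,250) and (525,262). Unit_b's bar ends are at (272,233) and (351,239). The grip tops are at crop (166,551) and (486,554).

```bash
cat >> h.py <<'E'
def pix(u,v,u0,v0,s): return (u+.5)/s-.5+u0,(v+.5)/s-.5+v0
E
python3 - <<'E'
from h import *
d=grab("top")
A=lambda u,v,z: atz(d,*pix(u,v,325,160,4),z)
C=lambda u,v,z: atz(d,*pix(u,v,160,90,4),z)
def line(n,p,q): 
    v=(p-q)[:2]; print(n,p[:2].round(1),q[:2].round(1),'mid',((p+q)/2)[:2].round(1),'len',np.linalg.norm(v).round(1),'yaw(y axis)',np.arctan2(-v[0],v[1]).round(3))
line('grips',C(166,551,91),C(486,554,91))
line('flaptop front',C(66,334,186),C(531,303,186))
line('panel front',C(50,218,178),C(535,190,178))
line('panel back',C(42,57,178),C(530,30,178))
line('bar b',A(272,233,154.5),A(351,239,154.5))
line('bar c',A(452,249,154.5),A(526,262,154.5))
line('plate front',A(35,337,4),A(512,384,4))
line('plate back',A(64,45,4),A(535,93,4))
for n,f,b in(('a',(128,241),(143,75)),('b',(312,257),(321,94)),('c',(495,275),(500,112))):
    p,q=A(*f,168),A(*b,145.5); v=q-p; print(n,'nose front',p[:2].round(1),'arm back',q[:2].round(1),np.hypot(*v[:2]).round(1),'yaw',np.arctan2(v[1],v[0]).round(3))
E
```

```text
grips [537.6 308.1] [540.7 106.4] mid [539.1 207.3] len 201.7 yaw(y axis) 0.015
flaptop front [652.7 354.5] [678.4  77.9] mid [665.5 216.2] len 277.7 yaw(y axis) 0.092
panel front [725.9 370.1] [750.4  78.1] mid [738.2 224.1] len 293.0 yaw(y axis) 0.084
panel back [826.5 380.5] [850.7  84.1] mid [838.6 232.3] len 297.4 yaw(y axis) 0.081
bar b [ 562.7 -166.3] [ 560.2 -213.9] mid [ 561.4 -190.1] len 47.7 yaw(y axis) -0.052
bar c [ 555.6 -274.8] [ 548.7 -319.4] mid [ 552.1 -297.1] len 45.1 yaw(y axis) -0.152
plate front [514.9 -27.8] [ 491.2 -344.6] mid [ 503.1 -186.2] len 317.6 yaw(y axis) -0.074
plate back [714.  -43.1] [ 688.6 -360.7] mid [ 701.3 -201.9] len 318.6 yaw(y axis) -0.08
a nose front [553.4 -78.7] arm back [660.4 -87.5] 107.4 yaw -0.082
b nose front [ 546.4 -188.6] arm back [ 651.2 -196.5] 105.1 yaw -0.075
c nose front [ 538.2 -297.7] arm back [ 642.6 -305.9] 104.7 yaw -0.078
```

Console yaw is about 0.085 and rack yaw about -0.077. The hook points I measure agree with the bars to within 2 mm, and the grip spacing comes out at 201.7 mm against the expected 200 mm. The hinge is at about (623.6, 214.3). I'll start with the left grip.

```bash
cat >> h.py <<'E'
def go(target, yaw):
    "tool-axes shift (m) and rotvec to a tool-down pose whose tool x points to heading yaw"
    s=r.sense(); M=rot(s["tcp_rot"]); T=R.from_euler('xyz',[np.pi,0,yaw]).as_matrix()
    print('shift',(M.T@(np.array(target,float)-np.array(s["eef_pos"]))/1000).round(4),'turn',R.from_matrix(M.T@T).as_rotvec().round(3))
E
python3 -c "
from h import *
go([537.6,308,150],np.pi+.085); print(r.sense()['qpos'].round(3))"
```

```text
shift [-0.3629 -0.1225  0.0999] turn [-0.001 -0.    -0.51 ]
[ 1.144  0.353  1.634  0.     1.155 -0.002]
```

```bash
python3 -m crank '[[-0.04,-0.014,0.01,0,0,-0.1,0],[-0.08,-0.028,0.02,0,0,-0.2,0],[-0.12,-0.042,0.03,0,0,-0.3,0],[-0.16,-0.056,0.04,0,0,-0.4,0],[-0.20,-0.07,0.05,0,0,-0.51,0]]' 40
python3 -c "
from h import *
go([537.6,308,150],np.pi+.085)"
```

```text
clock: 0.7
eef_pos: [411.9, 421.9, 199.9]
tcp_rot: [3.142, 0.0, -3.052]
contact_force: [-0.4, 0.3, 1.1]
opening: 1.0
grasp_force: 0.0
shift [-0.115  -0.1247  0.0499] turn [0.    0.    0.005]
```

```bash
python3 -m crank '[[-0.03,-0.03,0.012,0,0,0,0],[-0.06,-0.06,0.025,0,0,0,0],[-0.09,-0.09,0.037,0,0,0,0],[-0.115,-0.125,0.05,0,0,0,0],[-0.115,-0.125,0.05,0,0,0,0]]'
python3 -c "
from h import *
go([537.6,308,73],np.pi+.085)"
```

```text
clock: 1.2
eef_pos: [538.2, 304.3, 148.3]
tcp_rot: [-3.139, -0.002, -3.06]
contact_force: [0.2, 0.6, 0.9]
opening: 0.996
grasp_force: 0.0
shift [0.0002 0.0039 0.0753] turn [-0.002 -0.002 -0.003]
```

```bash
python3 -m crank '[[0,0.002,0.02,0,0,0,0],[0,0.002,0.045,0,0,0,0],[0,0.002,0.07,0,0,0,0],[0,0.002,0.074,0,0,0,0],[0,0.002,0.074,0,0,0,0]]'
python3 -c "
from h import *
go([537.6,308,73],np.pi+.085)"
```

```text
clock: 1.7
eef_pos: [535.4, 310.6, 75.9]
tcp_rot: [-3.141, -0.002, -3.056]
contact_force: [0.0, 0.3, 1.2]
opening: 0.999
grasp_force: 0.0
shift [-0.002  -0.0027  0.0029] turn [-0.001 -0.002  0.   ]
```

```bash
python3 -c "
from h import *
d=grab('top'); crop(d,160,90,310,240,4,'pics/g1.png')"
```

```text
(no output)
```

View pics/g1.png

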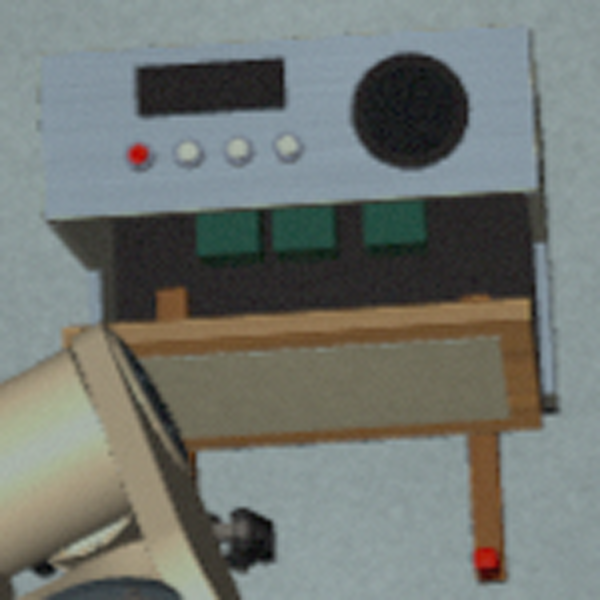

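The arm hides the left grip at crop (165,553), so I'll close the gripper and judge by feel.

```bash
python3 -m crank '[[0,-0.002,0.001,0,0,0,1],[0,-0.002,0.001,0,0,0,1],[0,-0.002,0.001,0,0,0,1],[0,-0.002,0.001,0,0,0,1],[0,-0.002,0.001,0,0,0,1]]' 40; python3 -m crank '[[0,0,0,0,0,0,1],[0,0,0,0,0,0,1],[0,0,0,0,0,0,1],[0,0,0,0,0,0,1]]' 40
```

```text
clock: 2.25
eef_pos: [536.4, 309.4, 75.8]
tcp_rot: [3.14, 0.001, -3.057]
contact_force: [-3.3, 2.7, 1.7]
opening: 0.183
grasp_force: 41.5
clock: 2.65
eef_pos: [536.4, 309.3, 75.8]
tcp_rot: [3.14, 0.001, -3.056]
contact_force: [-1.4, 4.6, 4.3]
opening: 0.181
grasp_force: 41.9
```

```bash
python3 -m crank '[[0.015,0,0,0,0,0,1],[0.03,0,0,0,0,0,1],[0.045,0,0,0,0,0,1],[0.06,0,0,0,0,0,1],[0.07,0,0,0,0,0,1]]'; python3 -m crank '[[0.002,0,0,0,0,0,1],[0.004,0,0,0,0,0,1],[0.006,0,0,0,0,0,1]]';  python3 -m crank '[[0.002,0,0,0,0,0,1],[0.004,0,0,0,0,0,1],[0.004,0,0,0,0,0,1]]'
```

```text
clock: 3.15
eef_pos: [466.5, 303.2, 75.8]
tcp_rot: [3.14, 0.002, -3.056]
contact_force: [2.7, 4.4, -0.4]
opening: 0.179
grasp_force: 41.7
clock: 3.45
eef_pos: [461.2, 302.7, 75.8]
tcp_rot: [3.14, 0.002, -3.056]
contact_force: [1.6, 4.8, 1.7]
opening: 0.179
grasp_force: 41.8
clock: 3.75
eef_pos: [457.1, 302.3, 75.7]
tcp_rot: [3.14, 0.002, -3.056]
contact_force: [0.6, 5.5, 3.6]
opening: 0.18
grasp_force: 42.1
```

```bash
python3 -m crank '[[0.002,0,0,0,0,0,1],[0.004,0,0,0,0,0,1],[0.004,0,0,0,0,0,1]]'; python3 -m crank '[[0.002,0,0,0,0,0,1],[0.004,0,0,0,0,0,1],[0.004,0,0,0,0,0,1]]'
```

```text
clock: 4.05
eef_pos: [455.5, 302.3, 75.8]
tcp_rot: [3.14, 0.006, -3.056]
contact_force: [12.8, 3.3, -7.2]
opening: 0.18
grasp_force: 40.7
clock: 4.35
eef_pos: [455.3, 302.4, 76.0]
tcp_rot: [3.139, 0.013, -3.055]
contact_force: [30.3, -0.5, -20.2]
opening: 0.184
grasp_force: 40.0
```

```bash
python3 -m crank '[[-0.005,0,0,0,0,0,1],[-0.005,0,0,0,0,0,0],[-0.005,0,0,0,0,0,0],[-0.005,0,0,0,0,0,0],[-0.005,0,0,0,0,0,0]]'; python3 -m crank '[[0,0,-0.03,0,0,0,0],[0,0,-0.06,0,0,0,0],[0,0,-0.075,0,0,0,0],[0,0,-0.075,0,0,0,0]]'
python3 -c "
from h import *
go([541,107,150],np.pi+.085)"
```

```text
clock: 4.85
eef_pos: [452.9, 301.1, 75.1]
tcp_rot: [-3.141, -0.001, -3.056]
contact_force: [0.1, -0.1, -0.1]
opening: 0.853
grasp_force: 0.0
clock: 5.25
eef_pos: [454.4, 302.1, 152.4]
tcp_rot: [3.14, 0.003, -3.056]
contact_force: [0.3, -0.3, 0.3]
opening: 1.005
grasp_force: 0.0
shift [-0.0696 -0.2018  0.0023] turn [0.002 0.003 0.   ]
```

```bash
python3 -m crank '[[-0.014,-0.04,0,0,0,0,0],[-0.028,-0.08,0,0,0,0,0],[-0.042,-0.12,0,0,0,0,0],[-0.056,-0.16,0,0,0,0,0],[-0.0695,-0.2015,0.002,0,0,0,0]]'; python3 -m crank '[[0,0,0.005,0,0,0,0],[0,0,0.03,0,0,0,0],[0,0,0.055,0,0,0,0],[0,0,0.075,0,0,0,0],[0,0,0.075,0,0,0,0]]'
python3 -c "
from h import *
go([541,107,75],np.pi+.085)"
```

```text
clock: 5.75
eef_pos: [539.7, 105.0, 147.2]
tcp_rot: [-3.141, -0.001, -3.056]
contact_force: [0.5, 0.0, 0.9]
opening: 0.998
grasp_force: 0.0
clock: 6.25
eef_pos: [536.9, 106.4, 69.9]
tcp_rot: [-3.141, -0.006, -3.056]
contact_force: [-0.7, 0.1, 0.8]
opening: 1.001
grasp_force: 0.0
shift [-0.0041  0.0002 -0.0052] turn [-0.001 -0.006  0.   ]
```

```bash
python3 -m crank '[[-0.001,0,-0.001,0,0,0,0],[-0.001,0,-0.001,0,0,0,1],[-0.001,0,-0.001,0,0,0,1],[-0.001,0,-0.001,0,0,0,1],[-0.001,0,-0.001,0,0,0,1]]' 40; python3 -m crank '[[0,0,0,0,0,0,1],[0,0,0,0,0,0,1],[0,0,0,0,0,0,1],[0,0,0,0,0,0,1]]'
python3 -m crank '[[0.015,0,0,0,0,0,1],[0.03,0,0,0,0,0,1],[0.045,0,0,0,0,0,1],[0.055,0,0,0,0,0,1],[0.06,0,0,0,0,0,1]]'
```

```text
clock: 6.75
eef_pos: [541.2, 106.7, 74.9]
tcp_rot: [3.141, 0.001, -3.056]
contact_force: [0.2, -0.3, 0.2]
opening: 0.33
grasp_force: 0.0
clock: 7.15
eef_pos: [541.1, 108.7, 75.0]
tcp_rot: [3.139, 0.001, -3.057]
contact_force: [-2.1, 14.8, 3.9]
opening: 0.18
grasp_force: 42.3
clock: 7.65
eef_pos: [481.5, 103.5, 75.0]
tcp_rot: [3.139, 0.003, -3.057]
contact_force: [2.8, 15.4, -1.7]
opening: 0.179
grasp_force: 41.9
```

```bash
python3 -m crank '[[0.002,0.001,0,0,0,0,1],[0.004,0.002,0,0,0,0,1],[0.006,0.002,0,0,0,0,1]]';  python3 -m crank '[[0.002,0,0,0,0,0,1],[0.004,0,0,0,0,0,1],[0.004,0,0,0,0,0,1]]'; python3 -m crank '[[0.002,0,0,0,0,0,1],[0.004,0,0,0,0,0,1],[0.004,0,0,0,0,0,1]]'
```

```text
clock: 7.95
eef_pos: [477.3, 103.4, 75.0]
tcp_rot: [3.141, 0.005, -3.056]
contact_force: [13.9, 0.7, -7.4]
opening: 0.179
grasp_force: 41.2
clock: 8.25
eef_pos: [477.2, 103.5, 75.2]
tcp_rot: [3.141, 0.013, -3.056]
contact_force: [22.1, 1.2, -17.0]
opening: 0.181
grasp_force: 40.0
clock: 8.55
eef_pos: [476.6, 103.5, 75.5]
tcp_rot: [3.14, 0.019, -3.056]
contact_force: [34.0, 0.4, -30.0]
opening: 0.181
grasp_force: 39.8
```

```bash
python3 -m crank '[[-0.008,0,0,0,0,0,1],[-0.008,0,0,0,0,0,0],[-0.008,0,0,0,0,0,0],[-0.008,0,0,0,0,0,0],[-0.008,0,0,0,0,0,0]]'; python3 -m crank '[[0,0,-0.03,0,0,0,0],[0,0,-0.07,0,0,0,0],[0,0,-0.11,0,0,0,0],[0,0,-0.15,0,0,0,0],[0,0,-0.15,0,0,0,0]]';python3 -m crank '[[0.04,0,0,0,0,0,1],[0.08,0,0,0,0,0,1],[0.12,0,0,0,0,0,1],[0.15,0,0,0,0,0,1]]'
python3 -c "
from h import *
d=grab('top'); crop(d,150,90,310,270,3,'pics/con2.png'); print(r.sense()['eef_pos'])"
```

```text
clock: 9.05
eef_pos: [474.2, 102.9, 74.1]
tcp_rot: [-3.141, -0.001, -3.056]
contact_force: [0.9, -0.3, 0.3]
opening: 0.852
grasp_force: 0.0
clock: 9.55
eef_pos: [477.5, 103.6, 229.3]
tcp_rot: [3.141, 0.008, -3.056]
contact_force: [0.6, 0.2, -0.6]
opening: 1.001
grasp_force: 0.0
clock: 9.95
eef_pos: [322.3, 89.7, 223.1]
tcp_rot: [-3.141, -0.003, -3.056]
contact_force: [-0.2, 0.2, 0.4]
opening: 0.332
grasp_force: 0.0
[318.1233148   88.90403334 222.34356885]
```

View pics/con2.png

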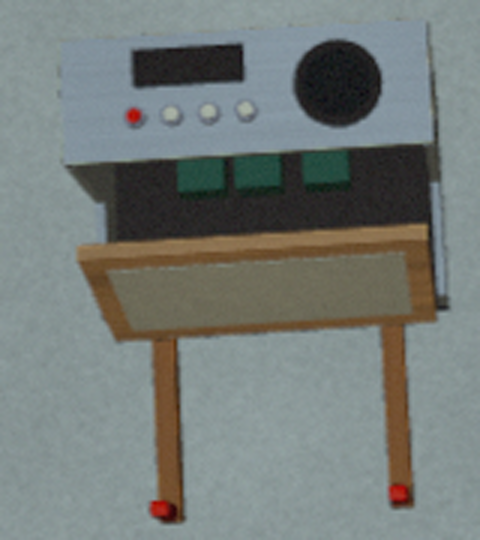

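The left grip is at crop (160,508) and the right at (400,492). Both supports are out to their felt stops and parallel to the console slope. Next is the flap.

```bash
python3 -c "
from h import *
go([705.3,221.3,265],np.pi+.085)"
python3 -m crank '[[-0.03,-0.01,-0.03,0,0,0,1],[-0.07,-0.02,-0.04,0,0,0,1],[-0.11,0.0,-0.043,0,0,0,1],[-0.15,0.02,-0.043,0,0,0,1],[-0.19,0.04,-0.043,0,0,0,1]]'; python3 -c "
from h import *
go([705.3,221.3,265],np.pi+.085)"
```

```text
shift [-0.3967  0.099  -0.0453] turn [-0.001 -0.007  0.   ]
clock: 10.5
eef_pos: [512.7, 146.9, 266.5]
tcp_rot: [-3.141, -0.001, -3.057]
contact_force: [1.0, -0.7, 0.1]
opening: -0.0
grasp_force: 0.0
shift [-0.1982  0.0579  0.0013] turn [-0.    -0.001 -0.   ]
```

```bash

python3 -m crank '[[-0.04,0.012,0,0,0,0,1],[-0.08,0.024,0,0,0,0,1],[-0.12,0.036,0,0,0,0,1],[-0.16,0.048,0,0,0,0,1],[-0.198,0.058,0,0,0,0,1]]';python3 -m crank '[[0,0,0,0,0,0,1],[0,0,0,0,0,0,1]]'; python3 -c "
from h import *
go([705.3,221.3,176],np.pi+.085)"
```

```text
clock: 11.0
eef_pos: [704.9, 221.6, 265.6]
tcp_rot: [-3.141, -0.002, -3.056]
contact_force: [-0.4, -0.5, -0.0]
opening: -0.002
grasp_force: 0.0
clock: 11.2
eef_pos: [703.5, 220.9, 265.0]
tcp_rot: [-3.141, -0.003, -3.056]
contact_force: [0.3, 0.8, -0.8]
opening: -0.004
grasp_force: 0.0
shift [-0.0021  0.0003  0.089 ] turn [-0.001 -0.003  0.   ]
```

```bash

python3 -m crank '[[-0.002,0,0.03,0,0,0,1],[-0.002,0,0.06,0,0,0,1],[-0.002,0,0.087,0,0,0,1],[-0.002,0,0.087,0,0,0,1],[-0.002,0,0.087,0,0,0,1]]';python3 -m crank '[[0.008,0,0,0,0,0,1],[0.016,0,0,0,0,0,1],[0.022,0,0,0,0,0,1],[0.028,0,0,0,0,0,1],[0.034,0,-0.001,0,0,0,1]]'
```

```text
clock: 11.7
eef_pos: [705.0, 220.8, 180.6]
tcp_rot: [-3.141, -0.001, -3.056]
contact_force: [1.1, 0.8, 0.6]
opening: -0.002
grasp_force: 0.0
clock: 12.2
eef_pos: [673.3, 218.6, 183.2]
tcp_rot: [3.141, 0.005, -3.056]
contact_force: [5.4, 0.6, 4.3]
opening: -0.003
grasp_force: 2.5
```

```bash

python3 -m crank '[[0.015,0,-0.003,0,0,0,1],[0.03,0,-0.005,0,0,0,1],[0.046,0,-0.005,0,0,0,1],[0.062,0,-0.004,0,0,0,1],[0.079,0,0,0,0,0,1]]';python3 -m crank '[[0.013,0,0.007,0,0,0,1],[0.026,0,0.015,0,0,0,1],[0.036,0,0.022,0,0,0,1]]'; python3 -c "
from h import *
s=r.sense()['eef_pos']; v=s[:2]-np.array([623.6,214.3]); print(v@[np.cos(.085),np.sin(.085)], v@[-np.sin(.085),np.cos(.085)],s[2])"
```

```text
clock: 12.7
eef_pos: [593.5, 211.6, 182.3]
tcp_rot: [3.141, 0.003, -3.056]
contact_force: [2.9, 0.9, -0.8]
opening: 0.001
grasp_force: 1.4
clock: 13.0
eef_pos: [556.8, 208.5, 159.7]
tcp_rot: [3.141, 0.002, -3.056]
contact_force: [2.0, 0.3, -0.0]
opening: 0.001
grasp_force: 0.9
-67.02079778133864 -0.08434363697141602 159.69844712029825
```

```bash

python3 -m crank '[[0.011,0,0.012,0,0,0,1],[0.021,0,0.026,0,0,0,1],[0.031,0,0.041,0,0,0,1],[0.036,0,0.053,0,0,0,1],[0.039,0,0.064,0,0,0,1]]';python3 -m crank '[[0.001,0,0.007,0,0,0,1],[0.002,0,0.014,0,0,0,1],[0.002,0,0.017,0,0,0,1],[0.002,0,0.019,0,0,0,1]]';python3 -m crank '[[0,0,0.001,0,0,0,1],[0,0,0.002,0,0,0,1],[0,0,0.002,0,0,0,1]]'
```

```text
clock: 13.5
eef_pos: [517.7, 205.0, 94.6]
tcp_rot: [-3.141, -0.001, -3.056]
contact_force: [-1.0, 0.8, 2.0]
opening: 0.003
grasp_force: 0.6
clock: 13.9
eef_pos: [516.6, 204.9, 76.0]
tcp_rot: [-3.142, -0.0, -3.056]
contact_force: [-1.2, -0.8, 6.7]
opening: -0.002
grasp_force: 3.6
clock: 14.2
eef_pos: [516.6, 204.9, 75.9]
tcp_rot: [3.142, 0.0, -3.056]
contact_force: [-6.8, -2.8, 19.1]
opening: 0.001
grasp_force: 9.7
```

The flap now rests on its supports, with the force rising to 19 N at z = 76. I'll retreat and look again.

```bash

python3 -m crank '[[0,0,-0.02,0,0,0,1],[0,0,-0.06,0,0,0,1],[0,0,-0.1,0,0,0,0.5],[0,0,-0.14,0,0,0,0],[0,0,-0.18,0,0,0,0]]';python3 -m crank '[[0.04,-0.04,0,0,0,0,0],[0.08,-0.08,0,0,0,0.05,0],[0.12,-0.12,0,0,0,0.1,0],[0.16,-0.16,0,0,0,0.16,0],[0.2,-0.2,0,0,0,0.16,0]]'; python3 -c "
from h import *
d=grab('top'); a=d['image'][90:270,150:310]; b=d['image'][150:270,340:500]
im=np.hstack([cv2.resize(a,None,fx=2.5,fy=2.5,interpolation=2),np.pad(cv2.resize(b,None,fx=2.5,fy=2.5,interpolation=2),((0,150),(0,0),(0,0)))]); cv2.imwrite('pics/con3.png',im[:,:,::-1]); print(im.shape, r.sense()['qpos'].round(2))
go([560.4,-189.7,215],np.pi-.077)
e=grab('scene','pics/s3.png')"
```

```text
clock: 14.7
eef_pos: [516.6, 204.9, 256.4]
tcp_rot: [3.141, 0.001, -3.056]
contact_force: [0.9, -0.7, -0.7]
opening: 0.508
grasp_force: 0.0
clock: 15.2
eef_pos: [354.2, 12.7, 254.6]
tcp_rot: [-3.141, 0.001, 3.066]
contact_force: [1.4, -0.9, 1.7]
opening: 1.001
grasp_force: 0.0
(450, 800, 3) [ 0.02 -0.11  2.16 -0.    1.09 -1.47]
shift [-0.226  -0.1822  0.0383] turn [-0.003 -0.004  0.002]
```

View pics/con3.png

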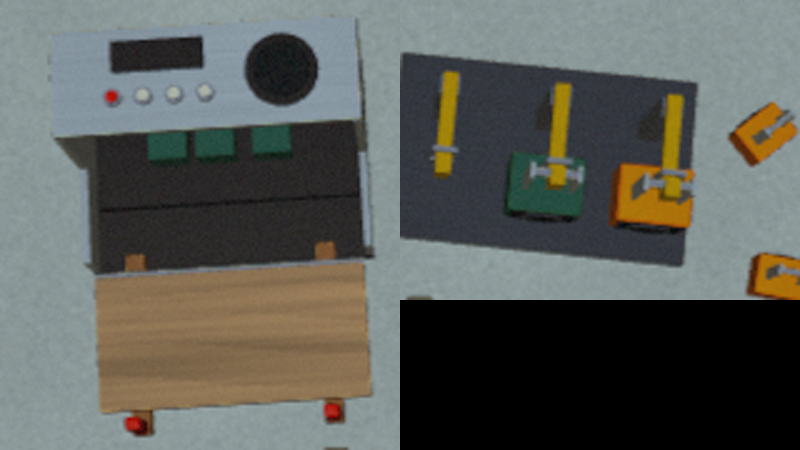

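View pics/s3.png

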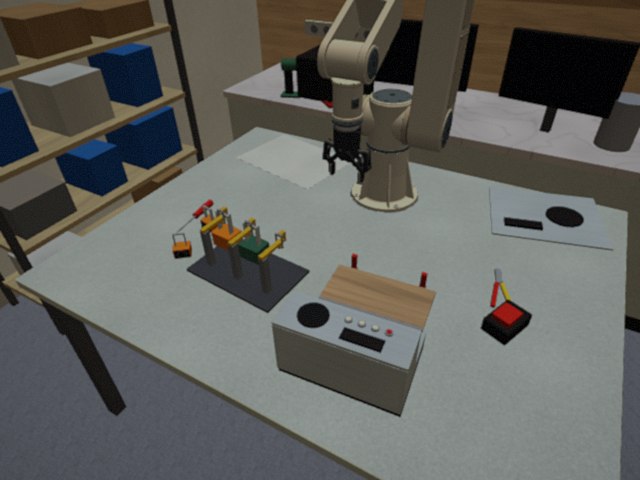

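The flap lies level (crop corners (95,277), (365,262), (372,395) and (100,411)), with both grips in front of its edge. Units b and c are unmoved on their hooks. I'll approach unit b.

```bash

python3 -m crank '[[-0.035,-0.03,0,0,0,0,0],[-0.07,-0.06,0,0,0,0,0],[-0.105,-0.09,0.01,0,0,0,0],[-0.14,-0.12,0.02,0,0,0,0],[-0.175,-0.15,0.03,0,0,0,0]]';python3 -m crank '[[-0.02,-0.02,0.005,0,0,0,0],[-0.04,-0.03,0.008,0,0,0,0],[-0.048,-0.032,0.008,0,0,0,0],[-0.048,-0.032,0.008,0,0,0,0]]'; python3 -c "
from h import *
d=grab('top')
C=lambda u,v,z: atz(d,*pix(u,v,150,90,2.5),z)
c=[C(*p,57) for p in((95,277),(365,262),(372,395),(100,411))]; print(np.round(c,1)[:,:2], np.mean(c,0))
go([560.4,-189.7,133],np.pi-.077)"
```

```text
clock: 15.8
eef_pos: [520.6, -150.5, 224.2]
tcp_rot: [-3.141, 0.001, 3.067]
contact_force: [-0.0, -0.4, 1.0]
opening: 0.999
grasp_force: 0.0
clock: 16.2
eef_pos: [565.0, -184.4, 216.2]
tcp_rot: [3.142, 0.0, 3.067]
contact_force: [-0.2, 1.5, 0.4]
opening: 0.998
grasp_force: 0.0
[[612.3 353.4]
 [634.9  73.8]
 [496.1  62.6]
 [472.7 341. ]] [553.99966351 207.69910682  57.        ]
shift [ 0.0032 -0.0061  0.0833] turn [ 0.    -0.     0.002]
```

```bash

python3 -m crank '[[0.002,-0.005,0,0,0,0,0],[0.002,-0.005,0.025,0,0,0,0],[0.002,-0.005,0.05,0,0,0,0],[0.002,-0.005,0.08,0,0,0,0],[0.002,-0.005,0.082,0,0,0,0]]';python3 -m crank '[[0,0,0,0,0,0,0]]'; python3 -c "
from h import *
go([560.4,-189.7,133],np.pi-.077)"
```

```text
clock: 16.75
eef_pos: [558.8, -188.1, 131.6]
tcp_rot: [3.14, -0.005, 3.067]
contact_force: [-0.5, 0.8, -1.3]
opening: 0.996
grasp_force: 0.0
clock: 16.85
eef_pos: [561.1, -188.9, 134.6]
tcp_rot: [3.141, -0.001, 3.067]
contact_force: [-0.5, -0.0, 0.6]
opening: 1.002
grasp_force: 0.0
shift [ 0.0006 -0.0009  0.0016] turn [ 0.    -0.001  0.003]
```

```bash

python3 -m crank '[[0,-0.001,0.002,0,0,0,0.3],[0,-0.001,0.002,0,0,0,1],[0,-0.001,0.002,0,0,0,1],[0,-0.001,0.002,0,0,0,1]]' 80;python3 -m crank '[[0,0,0,0,0,0,1],[0,0,0,0,0,0,1],[0,0,0,0,0,0,1],[0,0,0,0,0,0,1]]'
```

```text
clock: 17.25
eef_pos: [562.9, -190.4, 134.1]
tcp_rot: [-3.141, 0.003, 3.067]
contact_force: [-0.2, 2.5, 6.2]
opening: 0.574
grasp_force: 81.5
clock: 17.65
eef_pos: [562.9, -190.4, 134.1]
tcp_rot: [-3.141, 0.003, 3.067]
contact_force: [0.2, 1.2, 6.8]
opening: 0.574
grasp_force: 81.5
```

```bash

python3 -m crank '[[0,0,-0.0015,0,0,0,1],[0,0,-0.003,0,0,0,1],[0,0,-0.0035,0,0,0,1]]';python3 -m crank '[[-0.005,0,0,0,0,0,1],[-0.010,0,0,0,0,0,1],[-0.015,0,0,0,0,0,1],[-0.018,0,0,0,0,0,1],[-0.018,0,0,0,0,0,1]]'
```

```text
clock: 17.95
eef_pos: [561.4, -190.2, 135.8]
tcp_rot: [3.142, -0.0, 3.067]
contact_force: [0.9, -0.1, -3.8]
opening: 0.577
grasp_force: 82.8
clock: 18.45
eef_pos: [578.4, -191.3, 134.8]
tcp_rot: [3.141, -0.004, 3.067]
contact_force: [-5.7, 0.9, -1.4]
opening: 0.573
grasp_force: 82.9
```

```bash

python3 -m crank '[[-0.001,0,-0.007,0,0,0,1],[-0.001,0,-0.014,0,0,0,1],[-0.001,0,-0.021,0,0,0,1],[-0.001,0,-0.028,0,0,0,1],[-0.001,0,-0.029,0,0,0,1]]';python3 -m crank '[[0,0,0,0,0,0,1],[0,0,0,0,0,0,1]]'
```

```text
clock: 18.95
eef_pos: [582.1, -192.0, 166.3]
tcp_rot: [-3.141, 0.003, 3.067]
contact_force: [-0.1, -0.6, -2.9]
opening: 0.577
grasp_force: 83.1
clock: 19.15
eef_pos: [580.8, -191.7, 164.8]
tcp_rot: [-3.142, 0.0, 3.067]
contact_force: [0.9, 0.5, -3.6]
opening: 0.577
grasp_force: 83.1
```

```bash

python3 -m crank '[[0.015,0,0,0,0,0,1],[0.03,0,0,0,0,0,1],[0.05,0,0,0,0,0,1],[0.075,0,0,0,0,0,1],[0.1,0,0,0,0,0,1]]';python3 -m crank '[[0.02,0,0,0,0,0,1],[0.04,0,0,0,0,0,1],[0.05,0,0,0,0,0,1]]'; python3 -c "
from h import *
th=.083; cx,sx=np.cos(th),np.sin(th); t=np.array([554,207.7])+50*np.array([-sx,cx]); print(t)
go([*t,180],np.pi+th)"
```

```text
clock: 19.65
eef_pos: [480.0, -184.0, 164.5]
tcp_rot: [3.142, -0.0, 3.067]
contact_force: [0.1, 0.1, -3.6]
opening: 0.575
grasp_force: 83.0
clock: 19.95
eef_pos: [429.3, -180.1, 164.5]
tcp_rot: [3.141, -0.001, 3.067]
contact_force: [0.5, 0.2, -3.2]
opening: 0.576
grasp_force: 83.0
[549.85476325 257.52787385]
shift [-0.0873  0.4454 -0.0154] turn [ 0.    -0.001 -0.158]
```

```bash

python3 -m crank '[[0,0.01,-0.02,0,0,0,1],[0,0.03,-0.04,0,0,0,1],[0,0.06,-0.043,0,0,0,1],[0,0.1,-0.043,0,0,0,1],[0,0.14,-0.043,0,0,0,1]]';python3 -m crank '[[0,0.04,0,0,0,0,1],[0,0.08,0,0,0,0,1],[0,0.12,0,0,0,0,1],[0,0.16,0,0,0,0,1],[0,0.2,0,0,0,0,1]]'; python3 -c "
from h import *
go([549.9,257.5,205],np.pi+.083)"
```

```text
clock: 20.45
eef_pos: [442.1, -39.8, 208.3]
tcp_rot: [3.142, 0.002, 3.066]
contact_force: [-0.1, -1.1, -3.2]
opening: 0.574
grasp_force: 84.3
clock: 20.95
eef_pos: [456.8, 160.6, 207.9]
tcp_rot: [3.141, 0.001, 3.067]
contact_force: [1.0, -1.2, -3.6]
opening: 0.575
grasp_force: 84.3
shift [-0.0856  0.1036  0.0031] turn [ 0.     0.001 -0.158]
```

```bash

python3 -m crank '[[-0.02,0.025,0,0,0,-0.04,1],[-0.04,0.05,0,0,0,-0.08,1],[-0.065,0.08,0,0,0,-0.12,1],[-0.0855,0.1035,0.002,0,0,-0.158,1],[-0.0855,0.1035,0.002,0,0,-0.158,1]]';python3 -m crank '[[0,0,0,0,0,0,1],[0,0,0,0,0,0,1]]'; python3 -c "
from h import *
go([549.9,257.5,158],np.pi+.083)"
```

```text
clock: 21.45
eef_pos: [552.5, 258.5, 205.5]
tcp_rot: [3.14, 0.003, -3.056]
contact_force: [0.1, -0.6, -3.0]
opening: 0.575
grasp_force: 84.8
clock: 21.65
eef_pos: [548.7, 254.8, 205.4]
tcp_rot: [-3.141, -0.001, -3.059]
contact_force: [-0.2, 0.0, -2.7]
opening: 0.578
grasp_force: 84.7
shift [-0.0015  0.0026  0.0474] turn [-0.001 -0.001 -0.   ]
```

```bash

python3 -m crank '[[-0.001,0.002,0.012,0,0,0,1],[-0.001,0.002,0.024,0,0,0,1],[-0.001,0.002,0.036,0,0,0,1],[-0.001,0.002,0.044,0,0,0,1],[-0.001,0.002,0.044,0,0,0,1]]';python3 -m crank '[[0,0,0.0015,0,0,0,1],[0,0,0.003,0,0,0,1],[0,0,0.003,0,0,0,1]]';python3 -m crank '[[0,0,0.001,0,0,0,1],[0,0,0.0015,0,0,0,1],[0,0,0.0015,0,0,0,1]]'
```

```text
clock: 22.15
eef_pos: [549.2, 256.9, 159.9]
tcp_rot: [-3.141, -0.003, -3.059]
contact_force: [-1.0, -0.3, -3.2]
opening: 0.579
grasp_force: 84.7
clock: 22.45
eef_pos: [550.4, 257.6, 159.0]
tcp_rot: [3.141, 0.0, -3.058]
contact_force: [-0.3, -0.1, -2.8]
opening: 0.575
grasp_force: 84.7
clock: 22.75
eef_pos: [550.3, 257.5, 157.3]
tcp_rot: [3.142, 0.0, -3.058]
contact_force: [-0.3, -0.0, -4.0]
opening: 0.574
grasp_force: 84.7
```

```bash

python3 -m crank '[[0,0,0.001,0,0,0,1],[0,0,0.001,0,0,0,1]]';python3 -m crank '[[0,0,0.001,0,0,0,1],[0,0,0.001,0,0,0,1]]'
```

```text
clock: 22.95
eef_pos: [550.4, 257.6, 156.4]
tcp_rot: [3.142, 0.0, -3.058]
contact_force: [-0.4, 0.2, -2.8]
opening: 0.574
grasp_force: 84.8
clock: 23.15
eef_pos: [550.5, 257.5, 156.3]
tcp_rot: [3.141, 0.001, -3.058]
contact_force: [-2.8, -2.0, 6.6]
opening: 0.573
grasp_force: 85.7
```

```bash

python3 -m crank '[[0,0,-0.0005,0,0,0,0.3],[0,0,-0.0005,0,0,0,0.2],[0,0,-0.0005,0,0,0,0],[0,0,-0.0005,0,0,0,0],[0,0,-0.0005,0,0,0,0]]';python3 -m crank '[[0,0,-0.03,0,0,0,0],[0,0,-0.06,0,0,0,0],[0,0,-0.09,0,0,0,0],[0.03,-0.03,-0.09,0,0,0.02,0],[0.06,-0.06,-0.09,0,0,0.05,0]]';python3 -m crank '[[0.03,-0.04,0,0,0,0.03,0],[0.05,-0.08,0,0,0,0.06,0],[0.07,-0.12,0,0,0,0.1,0],[0.08,-0.16,0,0,0,0.1,0],[0.08,-0.2,0,0,0,0.1,0]]'; python3 -c "
from h import *
d=grab('top'); a=d['image'][120:270,180:500]; cv2.imwrite('pics/p4.png',cv2.resize(a,None,fx=2.5,fy=2.5,interpolation=2)[:,:,::-1])
go([552.2,-298,215],np.pi-.077)"
```

```text
clock: 23.65
eef_pos: [550.3, 257.5, 155.7]
tcp_rot: [-3.142, 0.0, -3.058]
contact_force: [-1.0, 0.2, -0.1]
opening: 1.003
grasp_force: 0.0
clock: 24.15
eef_pos: [495.6, 192.6, 246.6]
tcp_rot: [3.141, 0.002, -3.108]
contact_force: [-0.0, -0.9, -0.5]
opening: 1.002
grasp_force: 0.0
clock: 24.65
eef_pos: [420.5, -11.1, 246.0]
tcp_rot: [3.142, 0.0, 3.075]
contact_force: [0.3, -0.6, -0.5]
opening: 0.998
grasp_force: 0.0
shift [-0.1493 -0.273   0.0321] turn [-0.003  0.001  0.01 ]
```

View pics/p4.png

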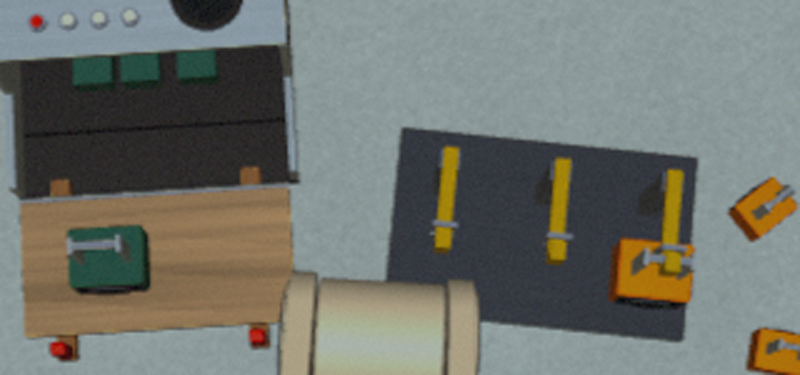

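The green unit stands upright at (108,258), well on the flap. Unit_c's bar is at (641,258) to (692,262), so it has not moved.

```bash

python3 -m crank '[[-0.022,-0.04,0,0,0,0,0],[-0.044,-0.08,0,0,0,0,0],[-0.066,-0.12,0,0,0,0,0],[-0.088,-0.16,0,0,0,0.01,0],[-0.11,-0.2,0.01,0,0,0.01,0]]';python3 -m crank '[[-0.02,-0.036,0.01,0,0,0,0],[-0.039,-0.072,0.02,0,0,0,0],[-0.039,-0.072,0.02,0,0,0,0],[-0.039,-0.072,0.02,0,0,0,0]]'; python3 -c "
from h import *
go([552.2,-298,133],np.pi-.077)"
```

```text
clock: 25.2
eef_pos: [519.9, -219.0, 236.9]
tcp_rot: [-3.141, 0.003, 3.064]
contact_force: [1.4, -0.3, 0.4]
opening: 0.999
grasp_force: 0.0
clock: 25.6
eef_pos: [551.6, -292.0, 214.9]
tcp_rot: [3.141, -0.001, 3.063]
contact_force: [-1.0, 0.2, -0.1]
opening: 0.998
grasp_force: 0.0
shift [-0.0012 -0.006   0.0819] turn [ 0.001 -0.001 -0.001]
```

```bash

python3 -m crank '[[-0.001,-0.006,0,0,0,0,0],[-0.001,-0.006,0.025,0,0,0,0],[-0.001,-0.006,0.05,0,0,0,0],[-0.001,-0.006,0.078,0,0,0,0],[-0.001,-0.006,0.081,0,0,0,0]]';python3 -m crank '[[0,0,0,0,0,0,0],[0,0,0,0,0,0,0]]'; python3 -c "
from h import *
go([552.2,-298,133],np.pi-.077)"
```

```text
clock: 26.1
eef_pos: [550.6, -295.8, 132.4]
tcp_rot: [3.14, -0.004, 3.066]
contact_force: [0.2, -0.0, -0.0]
opening: 0.999
grasp_force: 0.0
clock: 26.3
eef_pos: [553.3, -297.6, 136.5]
tcp_rot: [-3.141, 0.002, 3.065]
contact_force: [-0.0, -0.6, 1.2]
opening: 1.002
grasp_force: 0.0
shift [ 0.0011 -0.0004  0.0035] turn [-0.001  0.002  0.001]
```

```bash

python3 -m crank '[[0,0,0.002,0,0,0,0.3],[0,0,0.002,0,0,0,1],[0,0,0.002,0,0,0,1],[0,0,0.002,0,0,0,1],[0,0,0.002,0,0,0,1]]' 80;python3 -m crank '[[0,0,0,0,0,0,1],[0,0,-0.0015,0,0,0,1],[0,0,-0.003,0,0,0,1],[0,0,-0.004,0,0,0,1]]'
```

```text
clock: 26.8
eef_pos: [552.9, -298.0, 133.8]
tcp_rot: [-3.141, 0.001, 3.065]
contact_force: [-0.5, -0.4, 6.8]
opening: 0.578
grasp_force: 81.8
clock: 27.2
eef_pos: [552.0, -297.3, 136.4]
tcp_rot: [3.141, -0.001, 3.065]
contact_force: [-0.7, -0.8, -3.2]
opening: 0.571
grasp_force: 82.9
```

```bash

python3 -m crank '[[-0.005,0,0,0,0,0,1],[-0.010,0,0,0,0,0,1],[-0.015,0,0,0,0,0,1],[-0.019,0,0,0,0,0,1],[-0.019,0,0,0,0,0,1]]';python3 -m crank '[[0,0,-0.007,0,0,0,1],[0,0,-0.014,0,0,0,1],[0,0,-0.021,0,0,0,1],[0,0,-0.027,0,0,0,1],[0,0,-0.027,0,0,0,1]]';python3 -m crank '[[0,0,0,0,0,0,1],[0,0,0,0,0,0,1]]'
```

```text
clock: 27.7
eef_pos: [570.7, -298.6, 135.9]
tcp_rot: [3.141, -0.003, 3.065]
contact_force: [-5.8, 1.3, -2.7]
opening: 0.575
grasp_force: 83.1
clock: 28.2
eef_pos: [572.8, -299.5, 165.3]
tcp_rot: [-3.14, 0.003, 3.065]
contact_force: [0.4, -0.6, -2.8]
opening: 0.577
grasp_force: 83.1
clock: 28.4
eef_pos: [571.5, -299.0, 163.7]
tcp_rot: [3.142, 0.0, 3.065]
contact_force: [-0.8, -0.1, -3.6]
opening: 0.579
grasp_force: 83.1
```

```bash

python3 -m crank '[[0.015,0,0,0,0,0,1],[0.03,0,0,0,0,0,1],[0.05,0,0,0,0,0,1],[0.075,0,0,0,0,0,1],[0.1,0,0,0,0,0,1]]';python3 -m crank '[[0.02,0,0,0,0,0,1],[0.04,0,-0.01,0,0,0,1],[0.05,0.02,-0.03,0,0,0,1],[0.05,0.05,-0.045,0,0,0,1],[0.05,0.09,-0.045,0,0,0,1]]';python3 -m crank '[[0,0.04,0,0,0,0,1],[0,0.08,0,0,0,0,1],[0,0.12,0,0,0,0,1],[0,0.16,0,0,0,0,1],[0,0.2,0,0,0,0,1]]'; python3 -c "
from h import *
go([558,158,206],np.pi+.083)"
```

```text
clock: 28.9
eef_pos: [470.8, -291.1, 163.5]
tcp_rot: [3.142, -0.0, 3.065]
contact_force: [0.1, 0.1, -2.4]
opening: 0.576
grasp_force: 83.1
clock: 29.4
eef_pos: [429.7, -198.3, 210.8]
tcp_rot: [-3.14, 0.004, 3.063]
contact_force: [0.9, 0.1, -3.6]
opening: 0.575
grasp_force: 84.2
clock: 29.9
eef_pos: [444.0, 3.2, 208.9]
tcp_rot: [3.142, 0.001, 3.065]
contact_force: [0.6, -0.3, -3.0]
opening: 0.572
grasp_force: 84.1
shift [-0.1018  0.1631  0.003 ] turn [ 0.     0.001 -0.16 ]
```

```bash

python3 -m crank '[[-0.02,0.035,0,0,0,-0.04,1],[-0.04,0.07,0,0,0,-0.08,1],[-0.06,0.1,0,0,0,-0.12,1],[-0.08,0.13,0,0,0,-0.16,1],[-0.102,0.163,0.002,0,0,-0.16,1]]';python3 -m crank '[[0,0,0,0,0,0,1],[0,0,0,0,0,0,1],[0,0,0,0,0,0,1]]'; python3 -c "
from h import *
go([558,158,159],np.pi+.083)"
```

```text
clock: 30.4
eef_pos: [558.9, 157.6, 206.8]
tcp_rot: [-3.141, 0.0, -3.057]
contact_force: [-0.6, 0.1, -2.8]
opening: 0.576
grasp_force: 84.1
clock: 30.7
eef_pos: [557.4, 155.7, 206.4]
tcp_rot: [-3.141, -0.001, -3.058]
contact_force: [-0.2, 0.0, -3.8]
opening: 0.57
grasp_force: 84.9
shift [-0.0008  0.0023  0.0474] turn [-0.    -0.001  0.   ]
```

```bash

python3 -m crank '[[0,0.002,0.012,0,0,0,1],[0,0.002,0.024,0,0,0,1],[0,0.002,0.036,0,0,0,1],[0,0.002,0.046,0,0,0,1],[0,0.002,0.046,0,0,0,1]]';python3 -m crank '[[0,0,0.001,0,0,0,1],[0,0,0.002,0,0,0,1],[0,0,0.002,0,0,0,1]]';python3 -m crank '[[0,0,0.001,0,0,0,1],[0,0,0.001,0,0,0,1]]'
```

```text
clock: 31.2
eef_pos: [556.9, 157.8, 158.7]
tcp_rot: [-3.141, -0.003, -3.059]
contact_force: [0.5, 0.7, -3.3]
opening: 0.573
grasp_force: 85.0
clock: 31.5
eef_pos: [558.4, 158.4, 159.1]
tcp_rot: [3.141, 0.001, -3.058]
contact_force: [-0.6, 0.0, -4.3]
opening: 0.577
grasp_force: 85.0
clock: 31.7
eef_pos: [558.2, 158.3, 157.9]
tcp_rot: [3.142, 0.0, -3.058]
contact_force: [-0.6, 0.2, -3.6]
opening: 0.577
grasp_force: 85.0
```

```bash

python3 -m crank '[[0,0,0.001,0,0,0,1],[0,0,0.001,0,0,0,1]]';python3 -m crank '[[0,0,0.001,0,0,0,1],[0,0,0.001,0,0,0,1]]'
```

```text
clock: 31.9
eef_pos: [558.1, 158.3, 156.8]
tcp_rot: [-3.142, -0.0, -3.058]
contact_force: [-0.3, -0.2, -3.9]
opening: 0.575
grasp_force: 85.0
clock: 32.1
eef_pos: [558.0, 158.3, 155.6]
tcp_rot: [-3.142, -0.0, -3.058]
contact_force: [-0.1, -0.6, -3.0]
opening: 0.574
grasp_force: 85.0
```

```bash

python3 -m crank '[[0,0,0.001,0,0,0,1],[0,0,0.001,0,0,0,1]]'; python3 -m crank '[[0,0,0.001,0,0,0,1],[0,0,0.001,0,0,0,1]]'
```

```text
clock: 32.3
eef_pos: [558.2, 158.4, 155.5]
tcp_rot: [3.142, 0.0, -3.058]
contact_force: [-2.7, 0.2, 3.7]
opening: 0.577
grasp_force: 86.0
clock: 32.5
eef_pos: [558.3, 158.4, 155.5]
tcp_rot: [3.142, 0.001, -3.058]
contact_force: [-5.8, -2.3, 14.6]
opening: 0.573
grasp_force: 87.1
```

Unit c is down, so I'll release it, retreat and look.

```bash

python3 -m crank '[[0,0,-0.0015,0,0,0,0.3],[0,0,-0.0015,0,0,0,0.2],[0,0,-0.0015,0,0,0,0],[0,0,-0.0015,0,0,0,0],[0,0,-0.0015,0,0,0,0]]';python3 -m crank '[[0,0,-0.03,0,0,0,0],[0,0,-0.06,0,0,0,0],[0,0,-0.09,0,0,0,0],[0.03,-0.03,-0.09,0,0,0,0],[0.06,-0.06,-0.09,0,0,0,0]]';python3 -m crank '[[0.03,-0.04,0,0,0,0,0],[0.05,-0.08,0,0,0,0,0],[0.07,-0.12,0,0,0,0,0],[0.1,-0.15,0,0,0,0,0],[0.1,-0.15,0,0,0,0,0]]'; python3 -c "
from h import *
d=grab('top'); e=grab('scene')
a=cv2.resize(d['image'][100:270,170:310],None,fx=2.8,fy=2.8,interpolation=2); b=cv2.resize(e['image'][230:400,260:440],(400,476),interpolation=2)
cv2.imwrite('pics/p5.png',np.hstack([a,b])[:,:,::-1])"
```

```text
clock: 33.0
eef_pos: [558.1, 158.3, 155.1]
tcp_rot: [-3.142, -0.0, -3.058]
contact_force: [0.0, -0.5, 0.3]
opening: 0.999
grasp_force: 0.0
clock: 33.5
eef_pos: [503.5, 93.4, 246.1]
tcp_rot: [3.142, 0.002, -3.057]
contact_force: [-0.2, -1.2, -0.2]
opening: 1.003
grasp_force: 0.0
clock: 34.0
eef_pos: [413.1, -66.9, 245.0]
tcp_rot: [-3.141, -0.002, -3.062]
contact_force: [-0.4, 0.6, 0.1]
opening: 1.0
grasp_force: 0.0
```

View pics/p5.png

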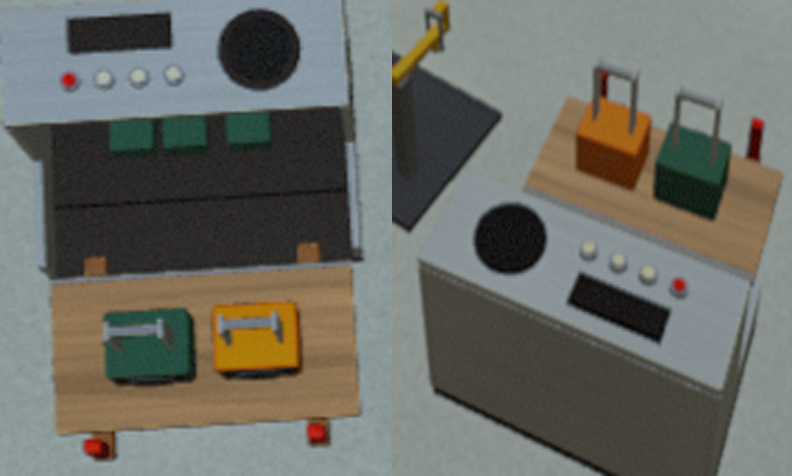

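Both units stand upright side by side, wholly on the level flap: green at (148,345) and orange at (256,340). The supports are still out, and the robot is clear.

```bash
python3 -c "
from rig import sign_off
print(sign_off())"
```

```text
the job is handed in; nothing more can be done
None
```

The job is handed in: I pulled both supports fully out before lowering the flap level onto them, and the two units present (green and orange) now stand upright side by side on it, released.

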